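Put the rinsed lap away in its dust box

TASK

Put the rinsed copper lap away: lift it out of the drip stand and stand it on edge in the one vacant place of the lap box (marked by the orange clip), lowering it until it sits fully home before you let go, not dropping it in. Then shut the dust cover fully, without slamming it. Leave the laps already stored and the brush and tweezers as they are.

Things in the scene. Friction and masses are not known exactly. Their poses are not given: they have to be found in the camera images.
- lap_copper: the copper-coloured polishing lap to put away: flat disc, 150 mm diameter, 10 mm thick, 0.2 to 0.45 kg, 13 mm bore in a brass hub. Origin at the disc's centre, y axis along the bore (square to the faces); being round, only its y axis matters. It starts on edge in the drip stand, leaning back (to the stand's +x) 0.26 rad from upright, its upper half free.
- drip_stand: fixed stand on a thin green mat: steel tray 100 x 124 x 10 mm and wire easel; origin under its centre, x to its back, y along its width. The disc rests on wires 42 mm either side of its middle, leans on two back wires that end 30 mm (along the disc) above its centre, and is kept by two hooks 20 mm high in front; 2 mm play. Lift it 25 mm in its own plane to clear.
- lap_box: fixed box; origin under its centre, x to the hinge at the back, y along the row of four upright places, z up. 168 mm (x) by 176 mm (y), walls 75 mm high. Places at y = -63, -21, 21, 63 mm are 13 mm wide slots between comb teeth 50 mm before and behind the middle; straight to 80 mm height, round tops to 94.5 mm. A lap fully home has its centre 90 mm, its top 165 mm up.
- vacant_slot (a point): centre of the lap when it stands fully home in the one vacant place, 90 mm above the box's underside; same axes as the box (y square to the lap's faces). The place is marked by an orange clip, 20 mm wide, on the front wall of the box. Laps in neighbouring places leave 32 mm free beside each face of this one.
- cover (a joint): hinge of the dust cover (rad): 0 is shut, 1.65 fully open, leaning back against its stop. It moves stiffly: friction 0.08 N m and a damper; the cover weighs 0.25 kg and, from about 0.6 rad downwards, sinks shut slowly by itself. Above that it stays or leans back open.
- cover_bar (a point): middle of the cover's pull bar: round, 10 mm thick, 96 mm long, parallel to the box's y axis, 40 mm clear of the cover's front wall, on two posts 40 mm either side of its middle. With the cover open the bar is on top and the gap below it; with it shut the bar is in front and the gap behind it.
- cover_hinge (a point): middle of the cover's hinge axis, which runs along the box's y axis; 84 mm behind the box's centre, 75 mm up. The pull bar runs 215 mm from this axis: with the cover shut 213 mm ahead of the axis and 30 mm above it.
- lap_grey: dark grey lap, same size as the copper one, stored upright in the box; origin at its centre, y along its bore
- lap_blue: blue lap, same size, stored upright in the box; origin at its centre, y along its bore
- lap_white: off-white lap, same size, stored upright in the box; origin at its centre, y along its bore
- brush: loose brush, 140 mm long, lying to the right of the green mat; origin under its middle
- tweezers: loose steel tweezers, 135 mm, lying to the right of the green mat; origin under their middle

How it is judged (in metres and radians):
On the way, in this order (a step that is already met when the one before it is completed fails the run):
1. the copper lap has been lowered fully home into the vacant place (within 7 mm, square to it within 0.09 rad) while still held, with the cover open (distance between lap_copper and vacant_slot below 0.007 m and angle between the y axis of lap_copper and the y axis of vacant_slot, either way round below 0.09 rad and contact force between the fingers and lap_copper above 0.5 N and value of joint cover above 1 rad), for 0.1 s.
2. the cover is shut (value of joint cover below 0.03 rad), for 0.2 s.
At the end, for the whole second after the job is handed in: the copper lap stands at rest in the vacant place of the lap box, its centre within 7 mm of the seated position and square to the place within 0.09 rad (5 degrees); the dust cover is shut (within 0.03 rad); the other laps have stayed within 15 mm of where they stood (distance between lap_copper and vacant_slot below 0.007 m and angle between the y axis of lap_copper and the y axis of vacant_slot, either way round below 0.09 rad and linear speed of lap_copper below 0.02 m/s and value of joint cover below 0.03 rad and contact force between the fingers and anything else below 0.3 N); the robot touches nothing.
It fails at once if a stored lap is knocked or lifted (moved more than 15 mm) (distance of any of lap_grey, lap_blue, lap_white from where it was at the start of the episode above 0.015 m).
It fails at once if the cover is slammed (closing faster than 2.5 rad/s) (velocity of joint cover below -2.5 rad/s).
It fails at once if the brush or the tweezers are pushed more than 30 mm (distance of any of brush, tweezers from where it was at the start of the episode above 0.03 m).
It also fails if it takes over 59 s, if anything falls off the work surface, if the arm or the gripper's body presses on something with over 40 N, if the wrist force passes 120 N, or if a joint passes its speed limit or range.

ROBOT

A 7-joint arm with a two-finger parallel gripper is mounted at the origin on a cart in front of the work surface, level with it; the furniture and walls round the work are solid. World frame = base frame: x ahead of the robot, y to its left, z up, the work surface at z = 0. Lengths are in m, angles in degrees, forces in N, time in s.
With the tool pointing down it reaches from about 0.425 to 0.95 m from the base axis. Payload 16.7 kg.
Tool frame: the origin (TCP) lies on the centre line of the jaws, within the pads' length; the fingertips stand 17 mm ahead of it and the grasp point (between the pads) lies 2 mm behind it; x points along the fingers, z is the direction in which the jaws open and shut, and the axes are right-handed (so a half turn about x gives the same grasp; the last joint's range is limited). The gripper opens to 94 mm and grips with 3 to 60 N. Pads are 16 mm wide; open, the fingers measure 119 mm over their backs; the gripper's body (75 mm by 177 mm) begins 78 mm behind the grasp point.
Start: joints at [67.638, 24.414, 4.234, 92.017, -1.954, 63.644, -3.845], TCP at [0.161, -0.655, 0.222] pointing down, gripper open.
Joint ranges: [-163.25, 163.25], [-28.42, 122.38], [-70.27, 78.77], [12.13, 141.07], [-58.53, 238.53], [9.26, 117.41], [-156.51, 156.51]. Speed limits (degrees/s): [108.29, 108.29, 136.94, 136.94, 172.46, 172.46, 172.46].

INTERFACE

Orientations are given as a 3x3 rotation matrix whose columns are the frame's x, y, z axes.
In Python, from workcell import arm gives the robot as it stands.
- The arm moves only by the shell command python3 -m jog 'ROWS' [FORCE]. ROWS is JSON, a list of rows, each an object with "translation": the shift along the tool's x, y, z in m, a list of three; "twist": the turn about the tool's x in degrees; "gripper": the closure in counts, from 0 (fully open) to 255 (shut). A call has 1 to 12 rows; each row is the pose to reach, as a shift and turn from the pose commanded when the call began, along the tool's axes at that moment; what a row does not reach only later rows make up. A row lasts 1/12 s, in which the tool goes at most 41.7 mm and 7.16 degrees, less where a joint would pass 70% of its speed; a pose out of reach is approached as far as the arm can. A call with a gripper value outside its range is refused whole. The fingers move at their own pace and stop on an object; FORCE is the grip in N (left out, the last holds). Time passes only in rows, so rows that repeat a pose let the fingers close. It gives the time, the measured TCP pose, the force and the opening at its end, in the units of the state.
- arm.state(): the state, without advancing time (a new reading comes with each control period).
- arm.capture(name): name is "scene" or "top"; returns a dict with "color" (384x512x3 uint8, blue, green, red), "fx", "fy", "cx", "cy" (pixels), "distortion" ([k1, k2, p1, p2, k3] as OpenCV has them; the pictures are not rectified), "xyz" and "rotation" of the camera in the world. Camera axes: x right, y up, looking along -z (the intrinsics and any distortion apply to the point x, -y, -z); pixel columns grow to the right and rows downward; lengths in m; the calibration is good to about 2 mm. A picture is of the moment at which its call begins. There is no depth.
- arm.finish_job(): hands the job in, once; it reports no verdict.
The state is a dict: "time_s": time; "q": joint angles; "qvel": joint speeds; "effort": joint torques, N m; "tool_pos": TCP position; "eef_rot": TCP orientation; "ft_force": force on the tool from outside, world axes, zero at the start; "wrist_torque": the same for the moment, N m; "width": finger opening in m.
Only numpy, scipy, OpenCV 4.12 (cv2) and the standard library are available. Lean on these libraries where they do the work, as an engineer would, in place of code of your own. Each camera call takes 0.05 s, during which the arm holds its last target.

## Working session

There is one attempt and no reset: what is moved stays moved. The work goes in short steps, Python scripts to look and compute and a shell command to move; the robot and the scene stay as the last step left them, time stands still between calls to the robot, and variables do not carry over. Pictures are saved under pics/ and viewed, and the job is handed in when it is done.

```bash
ls; mkdir -p pics; python3 - <<'E'
from workcell import arm
import cv2,json
s=arm.state()
for k,v in s.items(): print(k,v)
for n in ("scene","top"):
    c=arm.capture(n); cv2.imwrite(f"pics/{n}0.png",c["color"])
    print(n,{k:v for k,v in c.items() if k!="color"})
E
```

```text
pics
time_s 0.0
q [67.6377682  24.45184442  4.23343034 92.04920675 -1.95294846 63.64360933
 -3.84523855]
qvel [-0.08772015  0.1206411   0.00167928  0.0138733  -0.01351041 -0.12596074
 -0.07690379]
effort [-2.08707839e-03 -9.35813069e+01  3.66534099e+00 -4.54198229e+01
 -4.88370156e-02  2.03166646e-02  1.94644108e-04]
tool_pos [ 0.16082354 -0.65515879  0.22177453]
eef_rot [[-4.20266935e-04  9.71165225e-01  2.38407067e-01]
 [ 1.19276274e-03  2.38407405e-01 -9.71164500e-01]
 [-9.99999200e-01 -1.23785262e-04 -1.25856444e-03]]
ft_force [-0.51427535  0.07881924  1.00085346]
wrist_torque [-0.01190422  0.00233385  0.00335633]
width 0.09418480398263847
scene {'fx': 418.71470181004855, 'fy': 418.71470181004855, 'cx': 259.1293735209011, 'cy': 192.36025229948342, 'distortion': array([-0.03424963,  0.        ,  0.        ,  0.        ,  0.        ]), 'xyz': array([-0.11360901,  0.67565932,  0.491486  ]), 'rotation': array([[-0.78091029,  0.2217061 , -0.5839739 ],
       [-0.62431668, -0.30724927,  0.71821067],
       [-0.02019386,  0.92544275,  0.37834893]])}
top {'fx': 384.87412123293245, 'fy': 384.87412123293245, 'cx': 257.31931781844526, 'cy': 190.1748632834365, 'distortion': array([-0.02883579,  0.        ,  0.        ,  0.        ,  0.        ]), 'xyz': array([ 0.34064022, -0.0610682 ,  1.11371038]), 'rotation': array([[ 0.00163407,  0.98782892, -0.15553573],
       [-0.99997326,  0.00272283,  0.0067873 ],
       [ 0.00712819,  0.15552048,  0.98780695]])}
```

```bash
python3 -c "
import cv2
for n in ('scene','top'):
    a=cv2.imread(f'pics/{n}0.png'); cv2.imwrite(f'pics/{n}0b.png',cv2.resize(a,(800,600),interpolation=cv2.INTER_CUBIC))"
```

```text
(no output)
```

View pics/scene0.png

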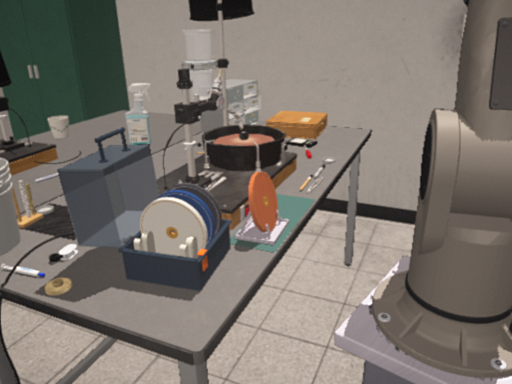

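View pics/top0.png

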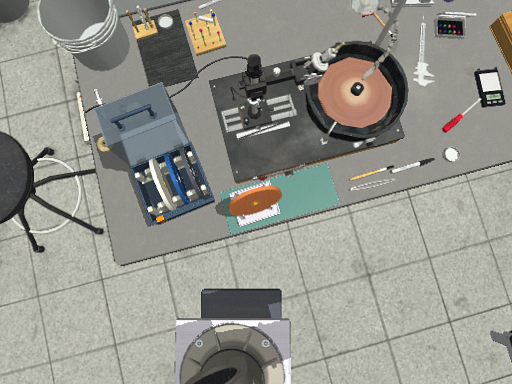

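```bash
python3 -c "
import cv2
a=cv2.imread('pics/top0.png'); cv2.imwrite('pics/top0z.png',cv2.resize(a[75:250,80:300],None,fx=3.4,fy=3.4,interpolation=cv2.INTER_CUBIC))
a=cv2.imread('pics/scene0.png'); cv2.imwrite('pics/scene0z.png',cv2.resize(a[120:300,50:300],None,fx=3.2,fy=3.2,interpolation=cv2.INTER_CUBIC))"
```

```text
(no output)
```

View pics/top0z.png

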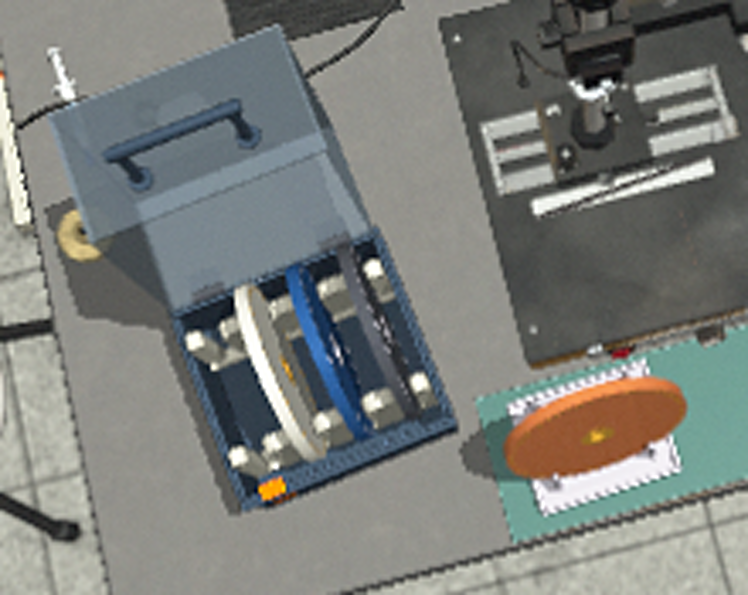

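View pics/scene0z.png

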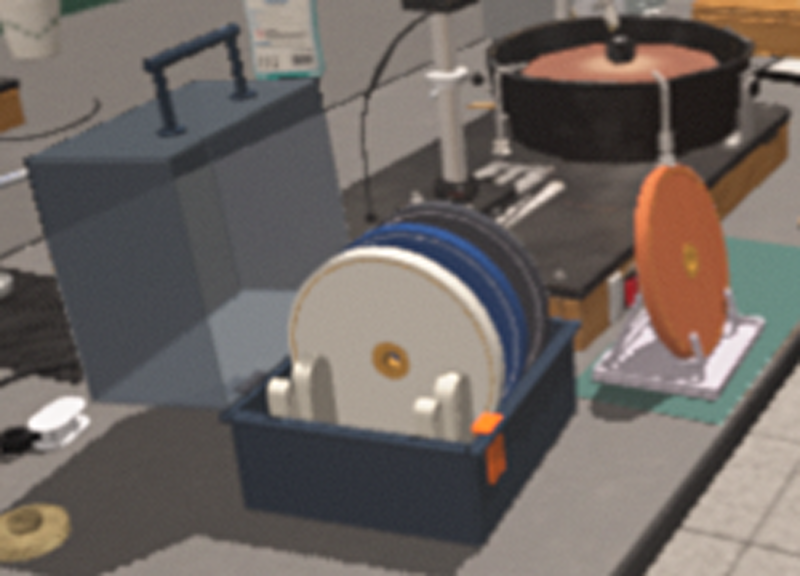

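```bash
cat > h.py <<'E'
import numpy as np, cv2
from workcell import arm
def K(c): return np.array([[c['fx'],0,c['cx']],[0,c['fy'],c['cy']],[0,0,1.]])
def rays(c,px):
    u=cv2.undistortPoints(np.array(px,float).reshape(-1,1,2),K(c),np.array(c['distortion'])).reshape(-1,2)
    d=np.c_[u[:,0],-u[:,1],-np.ones(len(u))]@np.array(c['rotation']).T
    return np.array(c['xyz']),d/np.linalg.norm(d,axis=1)[:,None]
def onz(c,px,z):
    o,d=rays(c,px); return o+d*((z-o[2])/d[:,2])[:,None]
def onplane(c,px,p,n):
    o,d=rays(c,px); return o+d*(((p-o)@n)/(d@n))[:,None]
def tri(c1,p1,c2,p2):
    o1,d1=rays(c1,[p1]);o2,d2=rays(c2,[p2]);d1=d1[0];d2=d2[0]
    s=np.linalg.lstsq(np.c_[d1,-d2],o2-o1,rcond=None)[0]
    a=o1+s[0]*d1;b=o2+s[1]*d2
    return (a+b)/2,np.linalg.norm(a-b)
def proj(c,P):
    P=np.atleast_2d(P); R=np.array(c['rotation']); q=(P-c['xyz'])@R; q=q*[1,-1,-1]
    return cv2.projectPoints(q.reshape(-1,1,3),np.zeros(3),np.zeros(3),K(c),np.array(c['distortion']))[0].reshape(-1,2)
E
python3 - <<'E'
from h import *
np.set_printoptions(precision=4,suppress=True)
t=arm.capture('top');s=arm.capture('scene')
z=lambda p:(p[0]/3.4+80-.35,p[1]/3.4+75-.35)
w=lambda p:(p[0]/3.2+50-.35,p[1]/3.2+120-.35)
c=onz(t,[z(p) for p in [(240,497),(457,418),(378,230),(175,315)]],.075);print(c)
print('edges',np.linalg.norm(np.diff(np.r_[c,c[:1]],axis=0),axis=1), 'mean',c.mean(0))
c=onz(s,[w(p) for p in [(232,412),(482,452),(578,325)]],.075);print(c,np.linalg.norm(np.diff(c,axis=0),axis=1))
# copper hub & masks
for n,cc in (('top',t),('scene',s)):
    im=cc['color'];hsv=cv2.cvtColor(im,cv2.COLOR_BGR2HSV)
    m=cv2.inRange(hsv,(5,150,80),(18,255,255))
    k,l,st,ce=cv2.connectedComponentsWithStats(m)
    for i in range(1,k):
        if st[i,4]>15: print(n,st[i],ce[i])
print(tri(t,z((597,435)),s,w((691,260))))
# stand tray top corners z=.01
print(onz(t,[z(p) for p in [(547,515),(680,470),(510,405),(643,362)]],.01))
E
```

```text
[[0.4196 0.2207 0.075 ]
 [0.4834 0.0495 0.075 ]
 [0.6388 0.1173 0.075 ]
 [0.5672 0.2803 0.075 ]]
edges [0.1827 0.1695 0.178  0.1591] mean [0.5272 0.167  0.075 ]
[[0.567  0.2796 0.075 ]
 [0.4058 0.2175 0.075 ]
 [0.4746 0.0577 0.075 ]] [0.1727 0.1741]
top [490  11  22  57 521] [504.3397  34.0729]
top [229 186  52  29 985] [254.3096 200.2203]
scene [ 268  112   58   26 1013] [298.8766 123.5814]
scene [ 10 148  47  26 476] [ 32.5294 160.6576]
scene [ 248  160   47   71 1449] [264.8054 196.962 ]
scene [167 228  10   9  57] [171.3158 232.4561]
scene [198 249   9   7  43] [201.5581 251.8837]
scene [202 256   6  15  63] [204.3333 263.3333]
(array([ 0.4682, -0.063 ,  0.0844]), np.float64(0.0015204207038510046))
[[ 0.4102 -0.0208  0.01  ]
 [ 0.4484 -0.133   0.01  ]
 [ 0.5037  0.0115  0.01  ]
 [ 0.5412 -0.102   0.01  ]]
```

```bash
python3 -c "
import cv2
a=cv2.imread('pics/top0.png'); cv2.imwrite('pics/top0y.png',cv2.resize(a[140:228,125:220],None,fx=6.5,fy=6.5,interpolation=cv2.INTER_CUBIC))
a=cv2.imread('pics/scene0.png'); cv2.imwrite('pics/scene0y.png',cv2.resize(a[180:290,115:240],None,fx=5.4,fy=5.4,interpolation=cv2.INTER_CUBIC))"
```

```text
(no output)
```

View pics/top0y.png

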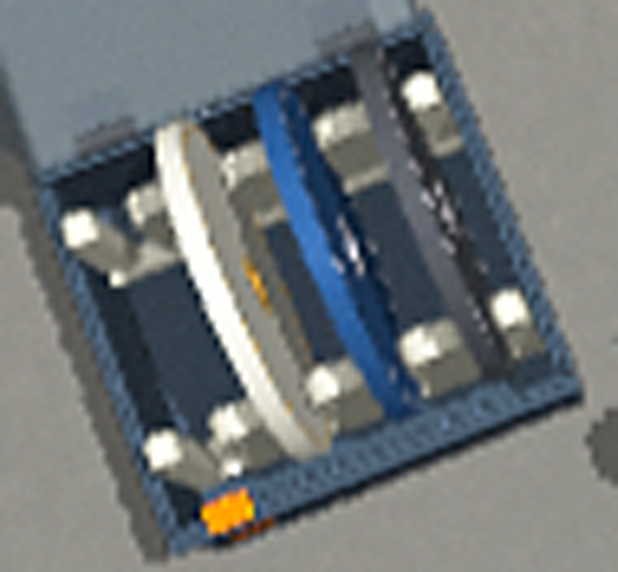

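View pics/scene0y.png

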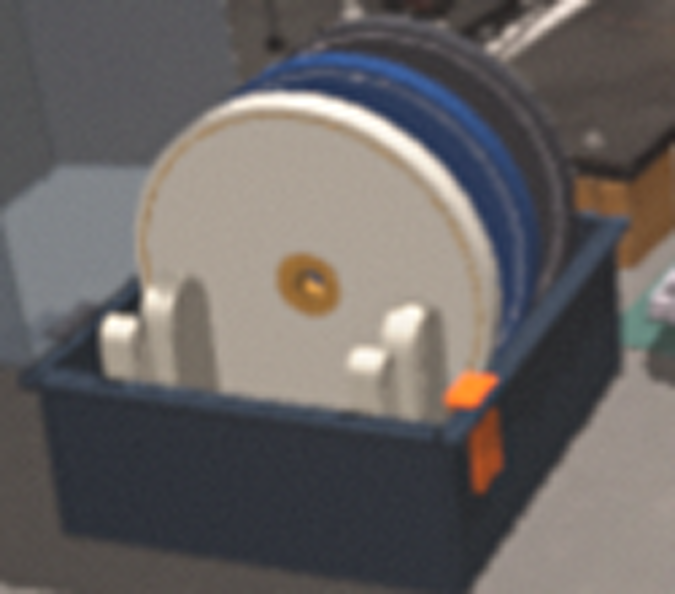

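```bash
python3 - <<'E'
from h import *
np.set_printoptions(precision=4,suppress=True)
t=arm.capture('top');s=arm.capture('scene')
z=lambda p:(p[0]/6.5+125-.42,p[1]/6.5+140-.42)
w=lambda p:(p[0]/5.4+115-.4,p[1]/5.4+180-.4)
ang=lambda v:np.degrees(np.arctan2(v[1],v[0]))
c=onz(t,[z(p) for p in [(168,547),(580,385),(425,12),(38,180)]],.075);print('rim',c,c.mean(0))
for a,b in ((0,3),(1,2)): print(ang(c[b]-c[a]),np.linalg.norm(c[b]-c[a]))
for a,b in ((1,0),(2,3)): print(ang(c[b]-c[a])-90,np.linalg.norm(c[b]-c[a]))
c=onz(t,[z(p) for p in [(163,447),(80,228),(508,303),(422,88)]],.0935);print('teeth',c,c.mean(0),ang(c[1]-c[0]),ang(c[3]-c[2]),ang(c[0]-c[2])-90,ang(c[1]-c[3])-90,np.linalg.norm(c[1]-c[0]),np.linalg.norm(c[3]-c[2]),np.linalg.norm(c[0]-c[2]))
c=onz(s,[w(p) for p in [(25,380),(455,435),(625,222)]],.075);print('scene',c)
print(ang(c[0]-c[1]),np.linalg.norm(c[0]-c[1]),ang(c[1]-c[2])-90,np.linalg.norm(c[1]-c[2]), (c[0]+c[2])/2)
print('white hub',tri(t,z((257,280)),s,w((308,282))))
print('clip',onz(t,[z((228,510))],.077),onz(s,[w((472,390))],.077))
E
```

```text
rim [[0.4118 0.2199 0.075 ]
 [0.4801 0.0502 0.075 ]
 [0.6413 0.1198 0.075 ]
 [0.5672 0.2822 0.075 ]] [0.5251 0.168  0.075 ]
21.846744657861006 0.16745592099061235
23.368930640899908 0.17558753649427025
21.915895630980557 0.18293178018946665
24.50940281617453 0.1784600058694317
teeth [[0.4515 0.2187 0.0935]
 [0.5428 0.2574 0.0935]
 [0.5117 0.0786 0.0935]
 [0.603  0.1169 0.0935]] [0.5272 0.1679 0.0935] 22.971772997311312 22.74295298017368 23.261039084663636 23.160098880268464 0.09923679142278874 0.09897018436760972 0.1525164465875442
scene [[0.5663 0.2869 0.075 ]
 [0.4099 0.2173 0.075 ]
 [0.4763 0.0557 0.075 ]]
23.99973622251046 0.17119677025731747 22.312969477782374 0.17470106729520612 [0.5213 0.1713 0.075 ]
white hub (array([0.523 , 0.1852, 0.0864]), np.float64(0.0018182805758984008))
clip [[0.4271 0.1951 0.077 ]] [[0.425  0.1941 0.077 ]]
```

```bash
python3 - <<'E'
from h import *
np.set_printoptions(precision=4,suppress=True)
t=arm.capture('top');s=arm.capture('scene')
a=np.radians(19);xs=np.array([np.cos(a),np.sin(a),0]);ys=np.array([-np.sin(a),np.cos(a),0]);zz=np.array([0,0,1.])
u=np.sin(.26)*xs+np.cos(.26)*zz;n=np.cos(.26)*xs-np.sin(.26)*zz
P,e=tri(t,(597/3.4+79.65,435/3.4+74.65),s,(691/3.2+49.65,260/3.2+119.65))
C=P+n*.0055;print('C',C)
th=np.linspace(0,2*np.pi,72)
outs={}
for nm,c in (('top',t),('scene',s)):
    im=c['color'];m=cv2.inRange(cv2.cvtColor(im,cv2.COLOR_BGR2HSV),(4,120,60),(18,255,255))
    k,l,st,ce=cv2.connectedComponentsWithStats(m)
    q=proj(c,C)[0].astype(int)
    i=l[q[1],q[0]] or l[q[1]+5,q[0]+5]
    cn=max(cv2.findContours((l==i).astype(np.uint8),0,1)[0],key=len)
    print(nm,'obs',cv2.boundingRect(cn),cv2.fitEllipse(cn))
    pts=np.vstack([proj(c,C+d*n*.005+.075*(np.cos(th)[:,None]*ys+np.sin(th)[:,None]*u)) for d in(-1,1)])
    h=cv2.convexHull(pts.astype(np.float32));print('  model',h.min(0).min(0),h.max(0).max(0)-h.min(0).min(0),cv2.fitEllipse(h))
    z=cv2.resize(im,None,fx=4,fy=4,interpolation=cv2.INTER_CUBIC)
    for p in pts: cv2.circle(z,tuple(int(v*4+1.5) for v in p),1,(0,255,0),-1)
    q=(q*4).astype(int);cv2.imwrite(f'pics/m_{nm}.png',z[q[1]-200:q[1]+200,q[0]-250:q[0]+250])
def rows(W,R):return R.T@W
st=arm.state();R=st['eef_rot'];p=st['tool_pos'];print('d to above',R.T@(np.array([.4866,-.0566,.32])-p))
E
```

```text
C [ 0.4732 -0.0613  0.0829]
top obs (228, 186, 54, 29) ((254.3085174560547, 200.15252685546875), (22.411399841308594, 55.75538635253906), 70.98729705810547)
  model [227.525  185.1926] [54.0493 30.3178] ((254.48263549804688, 200.3359375), (24.398616790771484, 57.64351272583008), 70.31560516357422)
scene obs (244, 159, 52, 72) ((268.0408630371094, 193.75697326660156), (40.36576461791992, 73.19095611572266), 22.986831665039062)
  model [247.6659 170.5896] [29.352  61.3056] ((262.36419677734375, 201.31671142578125), (28.478073120117188, 63.28926086425781), 172.25857543945312)
d to above [-0.0975  0.4591 -0.5039]
```

```bash
python3 -c "
import cv2,numpy as np
cv2.imwrite('pics/m.png',np.vstack([cv2.imread('pics/m_top.png'),cv2.imread('pics/m_scene.png')])[:,:])
a=cv2.imread('pics/m_top.png');b=cv2.imread('pics/m_scene.png');cv2.imwrite('pics/m.png',np.hstack([a[:,50:450],b[:,50:450]]))"
```

```text
(no output)
```

View pics/m.png

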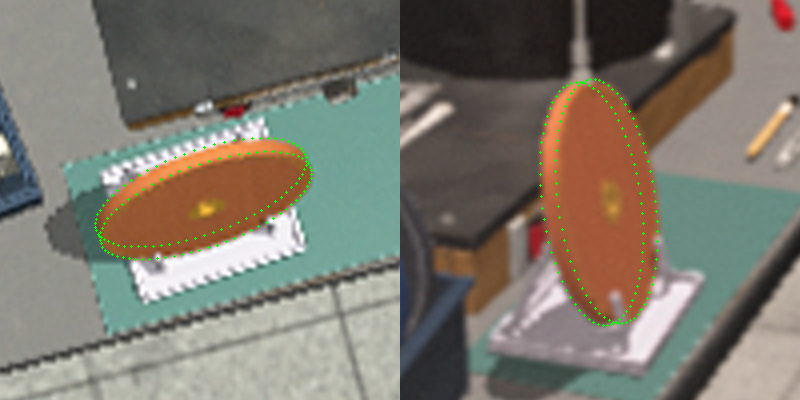

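```bash
python3 -m jog '[{"translation":[-0.03,0,0],"twist":-5,"gripper":0},{"translation":[-0.06,0.012,-0.014],"twist":-11,"gripper":0},{"translation":[-0.08,0.035,-0.04],"twist":-17,"gripper":0},{"translation":[-0.095,0.06,-0.067],"twist":-23,"gripper":0},{"translation":[-0.0975,0.086,-0.095],"twist":-29,"gripper":0},{"translation":[-0.0975,0.112,-0.123],"twist":-35,"gripper":0},{"translation":[-0.0975,0.138,-0.151],"twist":-41,"gripper":0},{"translation":[-0.0975,0.164,-0.179],"twist":-47,"gripper":0},{"translation":[-0.0975,0.19,-0.207],"twist":-53,"gripper":0},{"translation":[-0.0975,0.216,-0.236],"twist":-59,"gripper":0},{"translation":[-0.0975,0.242,-0.265],"twist":-65,"gripper":0},{"translation":[-0.0975,0.268,-0.294],"twist":-71,"gripper":0}]' 10
cat > rel.py <<'E'
import sys
from h import *
np.set_printoptions(precision=4,suppress=True)
s=arm.state();R=np.array(s['eef_rot']);p=np.array(s['tool_pos'])
t=np.array([float(v) for v in sys.argv[1:4]]);hd=np.degrees(np.arctan2(R[1,2],R[0,2]))
tw=(hd-float(sys.argv[4])+180)%360-180
print('t',s['time_s'],'pos',p,'head',hd,'tilt',R[:,0],'| delta tool',R.T@(t-p),'twist',tw,'w',s['width'],'F',s['ft_force'],'q',s['q'])
E
python3 rel.py .4866 -.0566 .32 19
```

```text
time_s: 1.4
tool_pos: [0.3515, -0.3043, 0.3203]
eef_rot: [[0.0, 0.086, 0.996], [-0.001, 0.996, -0.086], [-1.0, -0.001, 0.0]]
ft_force: [2.0, -1.0, 0.7]
width: 0.094
t 1.4 pos [ 0.3515 -0.3043  0.3203] head -4.923606307562752 tilt [ 0.0003 -0.0007 -1.    ] | delta tool [0.0001 0.2584 0.1133] twist -23.92360630756275 w 0.094024015836063 F [ 2.0165 -1.0022  0.6571] q [ 51.2279   0.621  -18.2923 109.5178   0.2316  69.8572  27.9334]
```

```bash
python3 -m jog '[{"translation":[0,0.034,0.015],"twist":-6,"gripper":0},{"translation":[0,0.07,0.031],"twist":-12,"gripper":0},{"translation":[0,0.106,0.047],"twist":-18,"gripper":0},{"translation":[0,0.142,0.063],"twist":-23.9,"gripper":0},{"translation":[0,0.178,0.079],"twist":-23.9,"gripper":0},{"translation":[0,0.214,0.094],"twist":-23.9,"gripper":0},{"translation":[0,0.245,0.107],"twist":-23.9,"gripper":0},{"translation":[0.01,0.2584,0.1133],"twist":-23.9,"gripper":0},{"translation":[0.04,0.2584,0.1133],"twist":-23.9,"gripper":0},{"translation":[0.075,0.2584,0.1133],"twist":-23.9,"gripper":0},{"translation":[0.11,0.2584,0.1133],"twist":-23.9,"gripper":0},{"translation":[0.12,0.2584,0.1133],"twist":-23.9,"gripper":0}]' 10
python3 rel.py .4866 -.0566 .1425 19
```

```text
time_s: 2.4
tool_pos: [0.4851, -0.0589, 0.196]
eef_rot: [[-0.005, -0.321, 0.947], [0.001, 0.947, 0.321], [-1.0, 0.002, -0.004]]
ft_force: [-1.0, 0.0, -0.1]
width: 0.0939
t 2.4 pos [ 0.4851 -0.0589  0.196 ] head 18.71827591411499 tilt [-0.005   0.0009 -1.    ] | delta tool [0.0535 0.0016 0.0024] twist -0.28172408588500275 w 0.09391487243905351 F [-1.0325  0.0134 -0.0617] q [ 30.9564  11.6305 -35.1475 115.08     7.9705  55.9102  10.5642]
```

```bash
python3 -m jog '[{"translation":[0.02,0.001,0.001],"twist":0,"gripper":0},{"translation":[0.04,0.001,0.001],"twist":0,"gripper":100},{"translation":[0.0525,0.001,0.001],"twist":0,"gripper":150},{"translation":[0.0525,0.001,0.001],"twist":0,"gripper":170},{"translation":[0.0525,0.001,0.001],"twist":0,"gripper":170},{"translation":[0.0525,0.001,0.001],"twist":0,"gripper":170}]' 8
python3 rel.py .4866 -.0566 .1425 19; python3 - <<'E'
from h import *
for n in ('top','scene'):
    a=arm.capture(n)['color'];cv2.imwrite(f'pics/g1{n}.png',cv2.resize(a[110:250,190:330],None,fx=4,fy=4,interpolation=cv2.INTER_CUBIC))
a=np.hstack([cv2.imread('pics/g1top.png')[:,80:480],cv2.imread('pics/g1scene.png')[:,80:480]]);cv2.imwrite('pics/g1.png',a)
E
```

```text
time_s: 2.9
tool_pos: [0.4888, -0.0578, 0.1489]
eef_rot: [[0.001, -0.32, 0.947], [-0.0, 0.947, 0.32], [-1.0, -0.001, 0.001]]
ft_force: [0.3, -0.5, 0.3]
width: 0.0643
t 2.9 pos [ 0.4888 -0.0578  0.1489] head 18.682634658243302 tilt [ 0.0015 -0.0002 -1.    ] | delta tool [ 0.0064  0.0019 -0.0017] twist -0.31736534175669817 w 0.06432723363610024 F [ 0.2993 -0.454   0.2641] q [ 29.4058  15.3551 -34.446  117.6101  11.2792  50.097    7.3291]
```

View pics/g1.png

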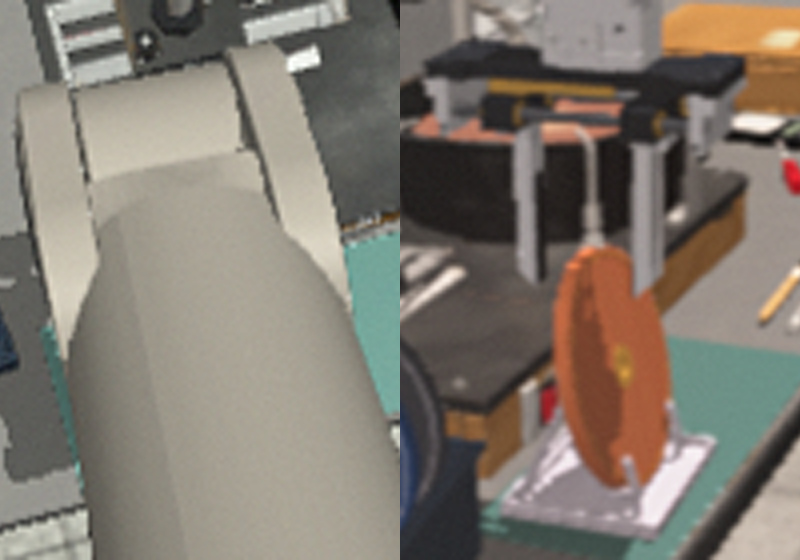

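```bash
python3 -m jog '[{"translation":[0.006,0.0015,-0.0015],"twist":0,"gripper":190},{"translation":[0.006,0.0015,-0.0015],"twist":0,"gripper":255},{"translation":[0.006,0.0015,-0.0015],"twist":0,"gripper":255},{"translation":[0.006,0.0015,-0.0015],"twist":0,"gripper":255},{"translation":[0.006,0.0015,-0.0015],"twist":0,"gripper":255},{"translation":[0.006,0.0015,-0.0015],"twist":0,"gripper":255},{"translation":[0.006,0.0015,-0.0015],"twist":0,"gripper":255},{"translation":[0.006,0.0015,-0.0015],"twist":0,"gripper":255},{"translation":[0.006,0.0015,-0.0015],"twist":0,"gripper":255},{"translation":[0.006,0.0015,-0.0015],"twist":0,"gripper":255}]' 10
python3 rel.py .4866 -.0566 .1425 19; python3 - <<'E'
from h import *
a=arm.capture('scene')['color'];cv2.imwrite(f'pics/g2.png',cv2.resize(a[110:250,190:330],None,fx=4,fy=4,interpolation=cv2.INTER_CUBIC))
E
```

```text
time_s: 3.83
tool_pos: [0.4862, -0.0568, 0.1416]
eef_rot: [[0.0, -0.321, 0.947], [-0.0, 0.947, 0.321], [-1.0, -0.0, 0.0]]
ft_force: [-1.0, 0.6, 2.2]
width: 0.0167
t 3.8333 pos [ 0.4862 -0.0568  0.1416] head 18.694518565553974 tilt [ 0.0001 -0.     -1.    ] | delta tool [-0.0009  0.0001  0.0005] twist -0.3054814344460226 w 0.016693116096905613 F [-0.975   0.5549  2.1875] q [ 29.1822  15.7445 -34.3626 118.2533  11.6674  49.235    6.8491]
```

View pics/g2.png

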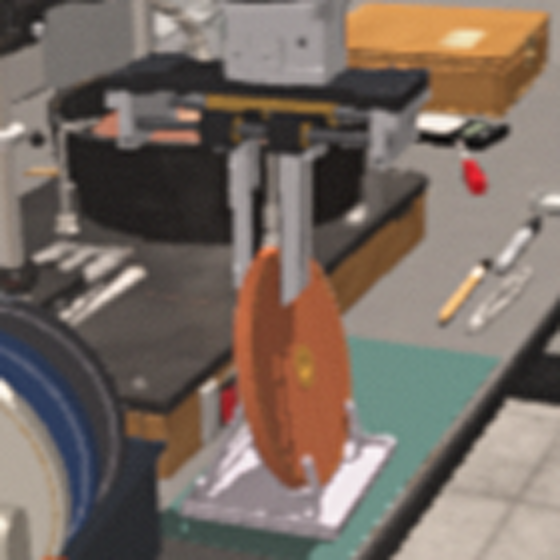

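```bash
python3 -m jog '[{"translation":[-0.004,0,0.001],"twist":0,"gripper":255},{"translation":[-0.008,0,0.002],"twist":0,"gripper":255},{"translation":[-0.012,0,0.003],"twist":0,"gripper":255},{"translation":[-0.016,0,0.004],"twist":0,"gripper":255},{"translation":[-0.02,0,0.005],"twist":0,"gripper":255},{"translation":[-0.024,0,0.006],"twist":0,"gripper":255},{"translation":[-0.028,0,0.0073],"twist":0,"gripper":255},{"translation":[-0.032,0,0.0083],"twist":0,"gripper":255},{"translation":[-0.035,0,0.009],"twist":0,"gripper":255},{"translation":[-0.035,0,0.009],"twist":0,"gripper":255}]' 12
python3 rel.py .4866 -.0566 .1425 19; python3 - <<'E'
from h import *
a=arm.capture('scene')['color'];cv2.imwrite(f'pics/g3.png',cv2.resize(a[90:250,190:330],None,fx=3.7,fy=3.7,interpolation=cv2.INTER_CUBIC))
E
```

```text
time_s: 4.72
tool_pos: [0.4952, -0.0538, 0.1772]
eef_rot: [[0.001, -0.321, 0.947], [-0.0, 0.947, 0.321], [-1.0, -0.0, 0.001]]
ft_force: [-2.5, -1.5, -0.3]
width: 0.0167
t 4.7167 pos [ 0.4952 -0.0538  0.1772] head 18.697281949933394 tilt [ 0.0011 -0.     -1.    ] | delta tool [ 0.0347  0.0001 -0.0091] twist -0.302718050066602 w 0.016720833924210803 F [-2.4783 -1.4953 -0.3292] q [ 29.6587  13.7498 -34.9979 115.3476   9.7534  53.6558   8.3285]
```

View pics/g3.png

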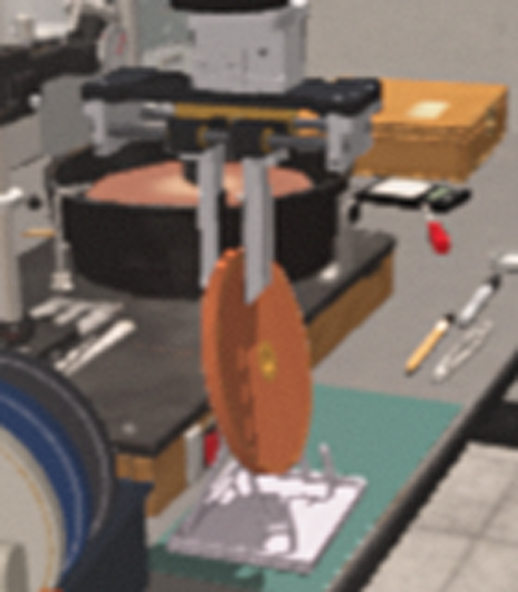

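```bash
python3 -m jog '[{"translation":[-0.008,0,0],"twist":0,"gripper":255},{"translation":[-0.018,0,0],"twist":0,"gripper":255},{"translation":[-0.03,0,0],"twist":0,"gripper":255},{"translation":[-0.042,0,0],"twist":0,"gripper":255},{"translation":[-0.056,0,0],"twist":0,"gripper":255},{"translation":[-0.07,0,0],"twist":0,"gripper":255},{"translation":[-0.086,0,0],"twist":0,"gripper":255},{"translation":[-0.102,0,0],"twist":0,"gripper":255},{"translation":[-0.118,0,0],"twist":0,"gripper":255},{"translation":[-0.136,0,0],"twist":0,"gripper":255},{"translation":[-0.154,0,0],"twist":0,"gripper":255},{"translation":[-0.173,0,0],"twist":0,"gripper":255}]' 15
python3 rel.py .4866 -.0566 .1425 19; python3 - <<'E'
from h import *
a=arm.capture('scene')['color'];cv2.imwrite(f'pics/g4.png',cv2.resize(a[40:250,150:330],None,fx=2.8,fy=2.8,interpolation=cv2.INTER_CUBIC))
E
```

```text
time_s: 5.77
tool_pos: [0.4951, -0.0535, 0.352]
eef_rot: [[0.003, -0.321, 0.947], [-0.0, 0.947, 0.321], [-1.0, -0.001, 0.002]]
ft_force: [0.9, 0.2, -3.9]
width: 0.0098
t 5.7667 pos [ 0.4951 -0.0535  0.352 ] head 18.725468724843367 tilt [ 0.0026 -0.     -1.    ] | delta tool [ 0.2095 -0.     -0.0096] twist -0.2745312751566189 w 0.009756930370702448 F [ 0.8606  0.1726 -3.8934] q [ 32.6646   4.1602 -35.4245 102.5117   2.5167  73.961   15.3475]
```

View pics/g4.png

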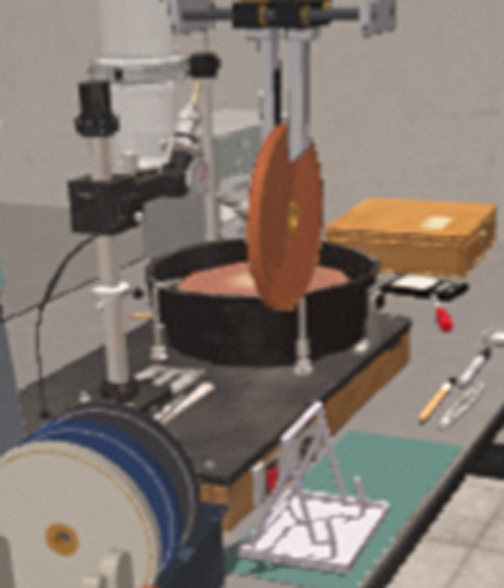

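```bash
python3 -m jog '[{"translation":[0,0.011,0.003],"twist":5,"gripper":255},{"translation":[0,0.03,0.009],"twist":12,"gripper":255},{"translation":[0,0.053,0.016],"twist":19,"gripper":255},{"translation":[0,0.077,0.024],"twist":26,"gripper":255},{"translation":[0,0.102,0.032],"twist":33,"gripper":255},{"translation":[0,0.127,0.04],"twist":40,"gripper":255},{"translation":[0,0.152,0.048],"twist":47,"gripper":255},{"translation":[0,0.177,0.056],"twist":54,"gripper":255},{"translation":[0,0.202,0.063],"twist":61,"gripper":255},{"translation":[0,0.227,0.07],"twist":68,"gripper":255},{"translation":[0,0.247,0.077],"twist":75,"gripper":255},{"translation":[0,0.258,0.081],"twist":81,"gripper":255}]' 30
python3 rel.py .4884 .2211 .34 -67; python3 - <<'E'
from h import *
c=arm.capture('scene');cv2.imwrite(f'pics/g5.png',cv2.resize(c['color'],(800,600),interpolation=cv2.INTER_CUBIC))
E
```

```text
time_s: 6.82
tool_pos: [0.4883, 0.2199, 0.3505]
eef_rot: [[0.002, 0.886, 0.464], [0.002, 0.464, -0.886], [-1.0, 0.003, -0.001]]
ft_force: [0.4, -0.5, -4.6]
width: 0.0098
t 6.8167 pos [0.4883 0.2199 0.3505] head -62.374413681636895 tilt [ 0.0017  0.0021 -1.    ] | delta tool [ 0.0105  0.0006 -0.0009] twist 4.625586318363105 w 0.009849889704412662 F [ 0.4003 -0.518  -4.5971] q [  7.2743   9.4758 -43.0882  98.1749   6.6484  74.8202 -99.5269]
```

View pics/g5.png

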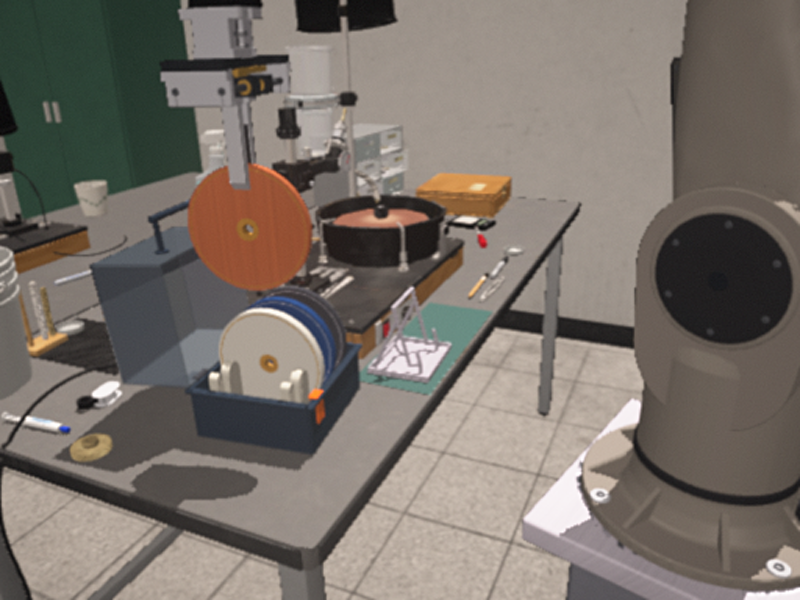

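```bash
python3 -m jog '[{"translation":[0,0,0],"twist":4.6,"gripper":255},{"translation":[0,0,0],"twist":4.6,"gripper":255},{"translation":[0,0,0],"twist":4.6,"gripper":255}]' 30; cat > lap.py <<'E'
from h import *
np.set_printoptions(precision=4,suppress=True)
s=arm.state();p=np.array(s['tool_pos']);R=np.array(s['eef_rot'])
c=arm.capture('scene');hsv=cv2.cvtColor(c['color'],cv2.COLOR_BGR2HSV)
m=cv2.inRange(hsv,(4,120,60),(18,255,255))
k,l,st,ce=cv2.connectedComponentsWithStats(m)
n=-R[:,2]
exp=proj(c,p+[0,0,-.06]+.005*n)[0]
best=max(range(1,k),key=lambda i:st[i,4] if np.linalg.norm(ce[i]-exp)<40 else 0)
print('exp px',exp,'comp',st[best],ce[best])
cn=max(cv2.findContours((l==best).astype(np.uint8),0,1)[0],key=len)
P=onplane(c,cn.reshape(-1,2)+0.0,p+.005*n,n)
# in-plane coords: along tool y, and z
a=(P-p)@R[:,1];b=P[:,2]
from scipy.optimize import least_squares
f=lambda v:np.hypot(a-v[0],b-v[1])-v[2]
r=least_squares(f,[0,p[2]-.06,.075],loss='soft_l1',f_scale=.002);print('centre along y_tool, z, radius',r.x,'TCP-z',p[2]-r.x[1],np.sqrt(np.mean(f(r.x)**2)))
E
python3 lap.py; python3 rel.py .4884 .2211 .34 -67
```

```text
time_s: 7.12
tool_pos: [0.4889, 0.2164, 0.35]
eef_rot: [[0.001, 0.918, 0.397], [0.0, 0.397, -0.918], [-1.0, 0.001, 0.0]]
ft_force: [-0.7, 0.1, -3.8]
width: 0.0096
exp px [158.8013 144.4692] comp [ 123  104   77   82 4609] [161.6199 145.6617]
centre along y_tool, z, radius [-0.0029  0.2869  0.0747] TCP-z 0.06313972870196166 0.008206711883100556
t 7.1667 pos [0.4889 0.2162 0.3499] head -66.62011815665119 tilt [ 0.0009  0.0003 -1.    ] | delta tool [ 0.0099  0.0015 -0.0047] twist 0.37988184334881225 w 0.009663326332299285 F [ 0.169   1.3523 -3.8987] q [   7.0838    9.3489  -42.4392   98.2991    6.5383   74.8187 -103.3079]
```

```bash
python3 - <<'E'
from h import *
np.set_printoptions(precision=4,suppress=True)
s=arm.state();p=np.array(s['tool_pos']);R=np.array(s['eef_rot']);n=-R[:,2]
c=arm.capture('scene');a=c['color']
cv2.imwrite('pics/g6.png',cv2.resize(a[90:200,105:225],None,fx=6,fy=6,interpolation=cv2.INTER_CUBIC))
hsv=cv2.cvtColor(a,cv2.COLOR_BGR2HSV);print(hsv[140:152:2,152:168:2,0]);print(hsv[140:152:2,152:168:2,1])
E
```

```text
[[ 9 10 15 16 15 11  9  9]
 [ 9 16 16 16 16 16 12  9]
 [10 16 16 14 11 15 16 10]
 [10 16 16 15  9 12 16 13]
 [10 16 16 15 16 13 16 14]
 [ 9 13 17 16 16 17 17 11]]
[[167 169 171 173 172 170 166 164]
 [166 172 174 175 177 180 171 167]
 [170 176 176 120  39 132 177 169]
 [169 173 173 168  43  62 180 168]
 [165 175 172 175 162  94 176 172]
 [170 171 177 175 174 177 174 168]]
```

View pics/g6.png

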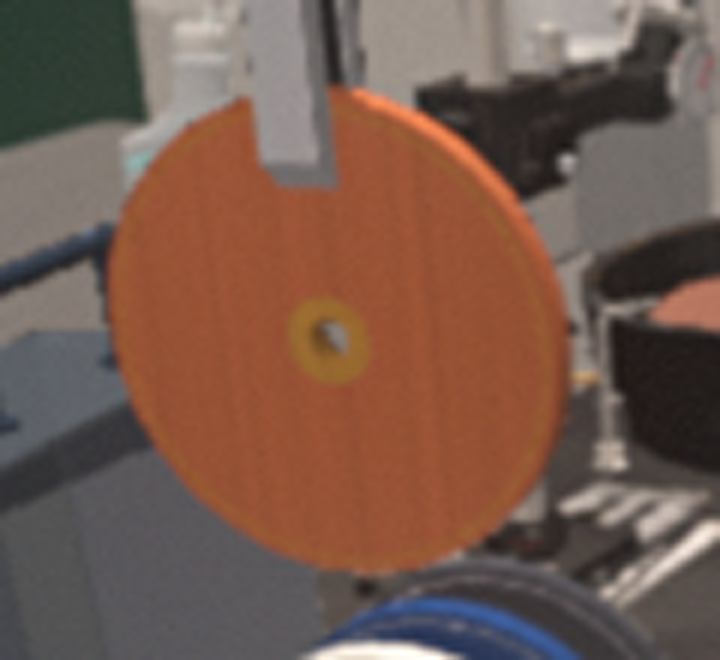

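```bash
python3 - <<'E'
from h import *
np.set_printoptions(precision=4,suppress=True)
s=arm.state();p=np.array(s['tool_pos']);R=np.array(s['eef_rot']);n=-R[:,2]
c=arm.capture('scene')
a=np.radians(23);xb=np.array([np.cos(a),np.sin(a),0]);yb=np.array([-np.sin(a),np.cos(a),0]);B=np.array([.5268,.169,0])
P=onplane(c,[(159.4,146.3)],p+.005*n,n)[0];print('copper hub rel TCP',(P-p)@R)
Q=onplane(c,[(171.6,231.8)],B+.0265*yb,yb)[0]-B;print('white hub box',Q@xb,Q@yb,Q[2])
E
python3 rel.py .5022 .227 .34 -67
```

```text
copper hub rel TCP [ 0.0633 -0.0006 -0.005 ]
white hub box -0.0018263301383502845 0.026499999999999926 0.09241589614337337
t 7.2667 pos [0.4888 0.2161 0.3498] head -66.69342963349568 tilt [ 0.0006  0.0002 -1.    ] | delta tool [ 0.0098  0.0166 -0.0047] twist 0.30657036650433156 w 0.009618826939463651 F [-0.0451 -0.802  -3.9274] q [   7.0964    9.3573  -42.4399   98.3096    6.5398   74.8193 -103.3709]
```

```bash
python3 -m jog '[{"translation":[0,0.006,-0.002],"twist":0.3,"gripper":255},{"translation":[0,0.0145,-0.0045],"twist":0.3,"gripper":255},{"translation":[0.01,0.0155,-0.0045],"twist":0.3,"gripper":255},{"translation":[0.03,0.0155,-0.0045],"twist":0.3,"gripper":255},{"translation":[0.05,0.0155,-0.0045],"twist":0.3,"gripper":255},{"translation":[0.075,0.0155,-0.0045],"twist":0.3,"gripper":255},{"translation":[0.095,0.0155,-0.0045],"twist":0.3,"gripper":255},{"translation":[0.11,0.0155,-0.0045],"twist":0.3,"gripper":255},{"translation":[0.11,0.0155,-0.0045],"twist":0.3,"gripper":255},{"translation":[0.11,0.0155,-0.0045],"twist":0.3,"gripper":255}]' 30
python3 rel.py .5022 .227 .153 -67; python3 - <<'E'
from h import *
a=arm.capture('scene')['color'];b=arm.capture('top')['color']
cv2.imwrite('pics/g7.png',cv2.resize(a[130:290,100:250],None,fx=3.7,fy=3.7,interpolation=cv2.INTER_CUBIC))
cv2.imwrite('pics/g7t.png',cv2.resize(b[120:240,110:230],None,fx=4,fy=4,interpolation=cv2.INTER_CUBIC))
E
```

```text
time_s: 8.1
tool_pos: [0.5009, 0.2267, 0.2388]
eef_rot: [[-0.002, 0.921, 0.39], [-0.0, 0.39, -0.921], [-1.0, -0.002, -0.001]]
ft_force: [1.8, -0.3, -3.8]
width: 0.0098
t 8.1 pos [0.5009 0.2267 0.2388] head -67.05749365980854 tilt [-0.0018 -0.     -1.    ] | delta tool [0.0858 0.0015 0.0003] twist -0.05749365980852872 w 0.009767216055715209 F [ 1.785  -0.253  -3.7904] q [   4.1318   16.2583  -41.7501  105.0353   11.9766   63.2869 -108.9804]
```

View pics/g7.png

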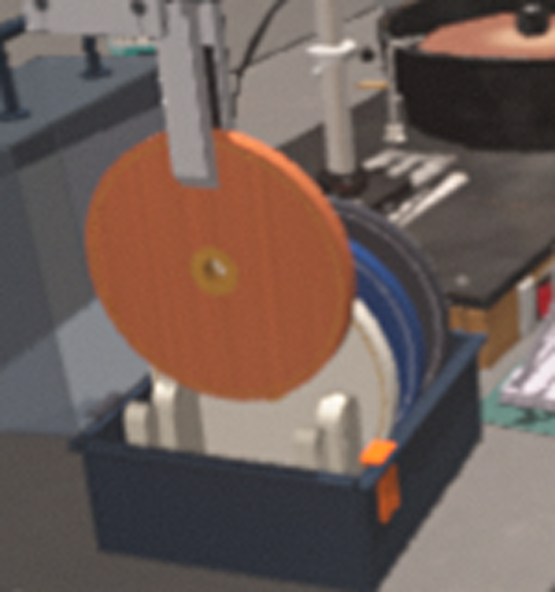

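View pics/g7t.png

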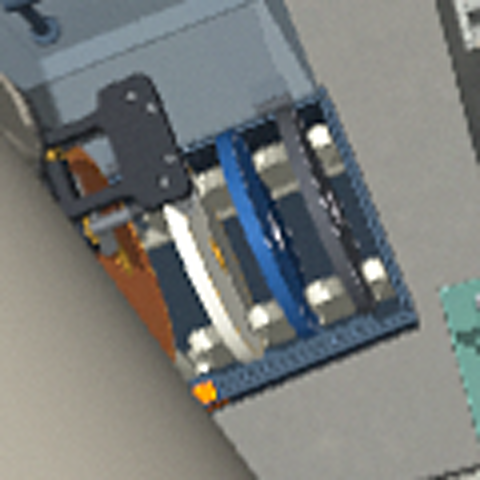

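```bash
python3 -m jog '[{"translation":[0.01,0.0005,0],"twist":0,"gripper":255},{"translation":[0.02,0.0005,0],"twist":0,"gripper":255},{"translation":[0.026,0.0005,0],"twist":0,"gripper":255},{"translation":[0.032,0.0005,0],"twist":0,"gripper":255},{"translation":[0.038,0.0005,0],"twist":0,"gripper":255},{"translation":[0.044,0.0005,0],"twist":0,"gripper":255},{"translation":[0.05,0.0005,0],"twist":0,"gripper":255},{"translation":[0.05,0.0005,0],"twist":0,"gripper":255}]' 25
python3 rel.py .5022 .227 .153 -67; python3 - <<'E'
from h import *
a=arm.capture('scene')['color']
cv2.imwrite('pics/g8.png',cv2.resize(a[130:290,100:250],None,fx=3.7,fy=3.7,interpolation=cv2.INTER_CUBIC))
E
```

```text
time_s: 8.87
tool_pos: [0.5012, 0.2266, 0.1882]
eef_rot: [[-0.001, 0.921, 0.389], [-0.0, 0.389, -0.921], [-1.0, -0.001, -0.0]]
ft_force: [-0.0, -0.1, -5.1]
width: 0.0095
t 8.8667 pos [0.5012 0.2266 0.1882] head -67.09139901541558 tilt [-0.0014 -0.0004 -1.    ] | delta tool [0.0352 0.0012 0.    ] twist -0.09139901541556128 w 0.009545555598428755 F [-0.018  -0.1004 -5.0849] q [   2.8174   19.3535  -40.8266  108.165    14.7848   57.9066 -111.4596]
```

View pics/g8.png

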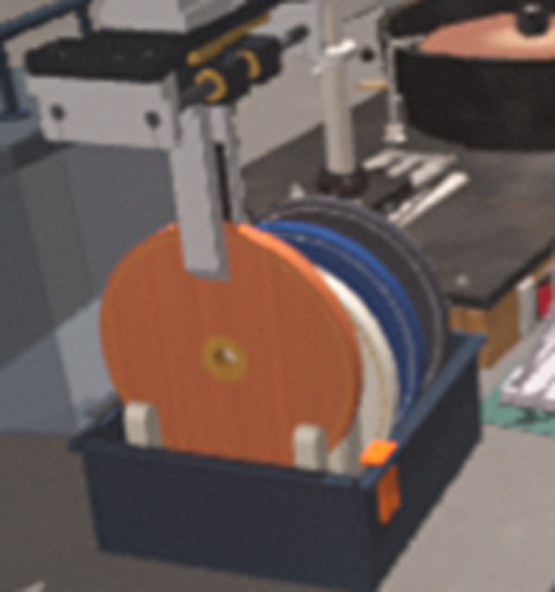

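```bash
python3 -m jog '[{"translation":[0.006,0,0],"twist":0,"gripper":255},{"translation":[0.012,0,0],"twist":0,"gripper":255},{"translation":[0.017,0,0],"twist":0,"gripper":255},{"translation":[0.022,0,0],"twist":0,"gripper":255},{"translation":[0.026,0,0],"twist":0,"gripper":255},{"translation":[0.029,0,0],"twist":0,"gripper":255},{"translation":[0.031,0,0],"twist":0,"gripper":255},{"translation":[0.031,0,0],"twist":0,"gripper":255},{"translation":[0.031,0,0],"twist":0,"gripper":255}]' 25
python3 rel.py .5022 .227 .153 -67
```

```text
time_s: 9.67
tool_pos: [0.5016, 0.227, 0.1586]
eef_rot: [[0.0, 0.921, 0.389], [0.0, 0.389, -0.921], [-1.0, 0.0, -0.0]]
ft_force: [-0.6, 0.3, -3.8]
width: 0.0094
t 9.6667 pos [0.5016 0.227  0.1586] head -67.08596221586805 tilt [ 0.      0.0001 -1.    ] | delta tool [0.0056 0.0005 0.0002] twist -0.08596221586805086 w 0.0093657607394219 F [-0.5542  0.3467 -3.7736] q [   1.8638   21.3715  -40.0557  109.7709   16.6875   54.7205 -113.103 ]
```

```bash
python3 -m jog '[{"translation":[0.002,0,0],"twist":0,"gripper":255},{"translation":[0.0035,0,0],"twist":0,"gripper":255},{"translation":[0.004,0,0],"twist":0,"gripper":255},{"translation":[0.004,0,0],"twist":0,"gripper":255}]' 25
python3 -m jog '[{"translation":[0.001,0,0],"twist":0,"gripper":255},{"translation":[0.002,0,0],"twist":0,"gripper":255},{"translation":[0.002,0,0],"twist":0,"gripper":255},{"translation":[0.002,0,0],"twist":0,"gripper":255}]' 25
python3 rel.py .5022 .227 .153 -67
```

```text
time_s: 10.0
tool_pos: [0.5018, 0.227, 0.1549]
eef_rot: [[0.0, 0.921, 0.389], [0.0, 0.389, -0.921], [-1.0, 0.0, 0.0]]
ft_force: [-0.6, -0.9, 2.3]
width: 0.0099
time_s: 10.33
tool_pos: [0.502, 0.2273, 0.1543]
eef_rot: [[0.002, 0.921, 0.389], [0.0, 0.389, -0.921], [-1.0, 0.002, 0.001]]
ft_force: [-8.9, -4.6, 27.2]
width: 0.01
t 10.3333 pos [0.502  0.2273 0.1543] head -67.09213190139657 tilt [ 0.0017  0.     -1.    ] | delta tool [0.0013 0.     0.0004] twist -0.0921319013965558 w 0.010000832271925442 F [-8.9202 -4.6362 27.1936] q [   1.6646   21.6667  -39.9191  109.9915   17.0552   54.2112 -113.4468]
```

```bash
python3 -m jog '[{"translation":[-0.001,-0.0005,0],"twist":0,"gripper":255},{"translation":[-0.001,-0.001,0],"twist":0,"gripper":255},{"translation":[0,-0.0015,0],"twist":0,"gripper":255},{"translation":[-0.0005,-0.0015,0],"twist":0,"gripper":255},{"translation":[-0.0005,-0.0015,0],"twist":0,"gripper":255}]' 20
python3 rel.py .5022 .227 .153 -67; python3 lap.py; python3 - <<'E'
from h import *
a=arm.capture('scene')['color']
cv2.imwrite('pics/g9.png',cv2.resize(a[130:290,100:250],None,fx=3.7,fy=3.7,interpolation=cv2.INTER_CUBIC))
E
```

```text
time_s: 10.75
tool_pos: [0.5011, 0.2269, 0.1541]
eef_rot: [[0.002, 0.921, 0.389], [0.001, 0.389, -0.921], [-1.0, 0.002, -0.0]]
ft_force: [-1.5, -1.1, 12.8]
width: 0.0094
t 10.75 pos [0.5011 0.2269 0.1541] head -67.08934838473223 tilt [ 0.0022  0.001  -1.    ] | delta tool [0.0011 0.0011 0.0003] twist -0.08934838473223294 w 0.009384881221322434 F [-1.5219 -1.0884 12.7594] q [   1.7481   21.5655  -39.9542  110.1639   16.9845   54.0656 -113.3929]
exp px [161.5747 240.5661] comp [ 130  206   77   52 2366] [164.888  232.9793]
centre along y_tool, z, radius [-0.0081  0.1079  0.0628] TCP-z 0.046171125486893005 0.015412109756743328
```

View pics/g9.png

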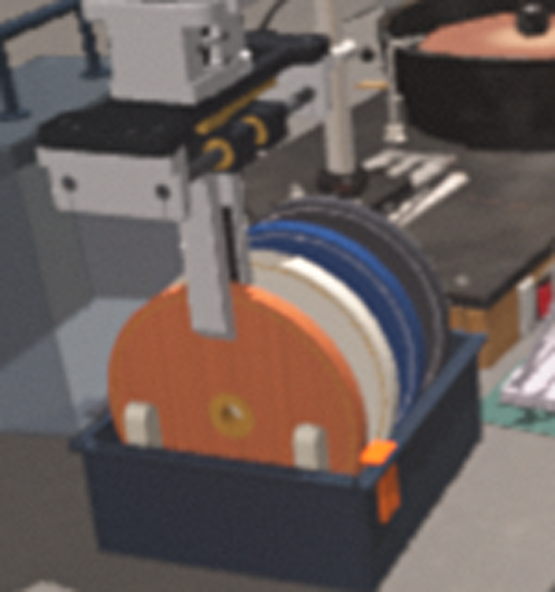

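```bash
python3 -m jog '[{"translation":[0,0,0],"twist":0,"gripper":255},{"translation":[0,0,0],"twist":0,"gripper":215},{"translation":[0,0,0],"twist":0,"gripper":190},{"translation":[0,0,0],"twist":0,"gripper":190},{"translation":[0,0,0],"twist":0,"gripper":190}]' 10
python3 rel.py .5022 .227 .153 -67;  python3 - <<'E'
from h import *
a=arm.capture('scene')['color']
cv2.imwrite('pics/g10.png',cv2.resize(a[130:290,100:250],None,fx=3.7,fy=3.7,interpolation=cv2.INTER_CUBIC))
E
```

```text
time_s: 11.27
tool_pos: [0.5002, 0.2262, 0.1529]
eef_rot: [[-0.0, 0.921, 0.389], [0.0, 0.389, -0.921], [-1.0, -0.0, -0.0]]
ft_force: [0.7, -0.3, 0.0]
width: 0.0237
t 11.2667 pos [0.5002 0.2262 0.1529] head -67.08953156611372 tilt [-0.0002  0.     -1.    ] | delta tool [-0.0001  0.0022  0.0001] twist -0.08953156611372037 w 0.02374879582261875 F [ 0.6778 -0.3067  0.0166] q [   1.7456   21.6337  -39.9301  110.2503   16.9838   54.0634 -113.3932]
```

View pics/g10.png

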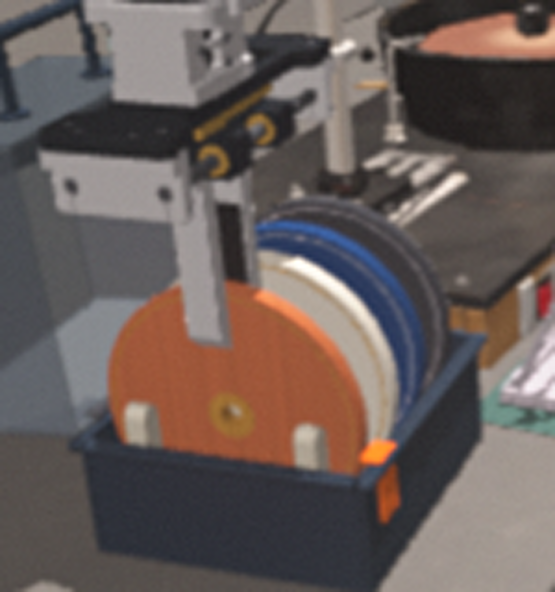

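```bash
python3 -m jog '[{"translation":[-0.006,0,0],"twist":0,"gripper":190},{"translation":[-0.016,0,0],"twist":0,"gripper":190},{"translation":[-0.03,0,0],"twist":0,"gripper":190},{"translation":[-0.05,0,0],"twist":0,"gripper":190},{"translation":[-0.075,0,0],"twist":0,"gripper":190},{"translation":[-0.1,0,0],"twist":0,"gripper":190},{"translation":[-0.13,0,0],"twist":0,"gripper":190},{"translation":[-0.16,0,0],"twist":0,"gripper":190},{"translation":[-0.19,0,0],"twist":0,"gripper":190},{"translation":[-0.22,0,0],"twist":0,"gripper":150},{"translation":[-0.245,-0.02,0],"twist":0,"gripper":150},{"translation":[-0.25,-0.04,0],"twist":0,"gripper":150}]' 10
python3 - <<'E'
from h import *
a=arm.capture('scene')['color']
cv2.imwrite('pics/h1.png',cv2.resize(a[110:290,50:250],None,fx=3.3,fy=3.3,interpolation=cv2.INTER_CUBIC))
b=cv2.imread('pics/top0.png')
cv2.imwrite('pics/h1t.png',cv2.resize(b[75:165,85:185],None,fx=6,fy=6,interpolation=cv2.INTER_CUBIC))
E
```

```text
time_s: 12.32
tool_pos: [0.4636, 0.212, 0.4076]
eef_rot: [[0.004, 0.921, 0.39], [0.003, 0.39, -0.921], [-1.0, 0.005, -0.001]]
ft_force: [0.2, -0.6, 0.6]
width: 0.0377
```

View pics/h1.png

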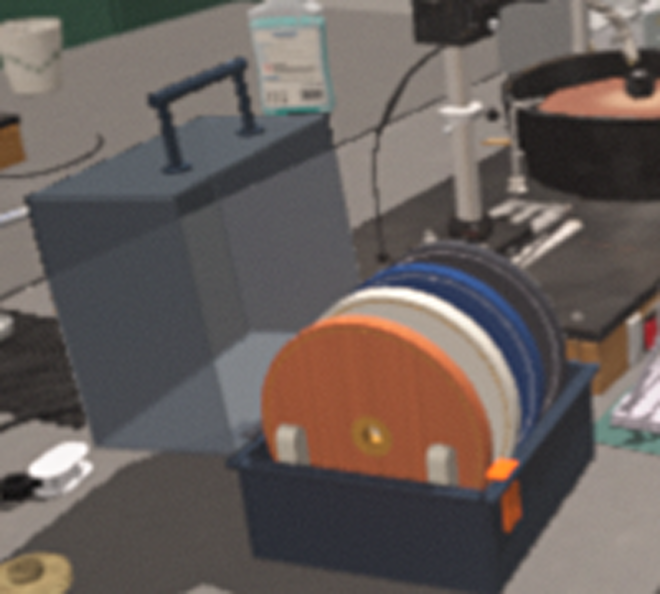

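View pics/h1t.png

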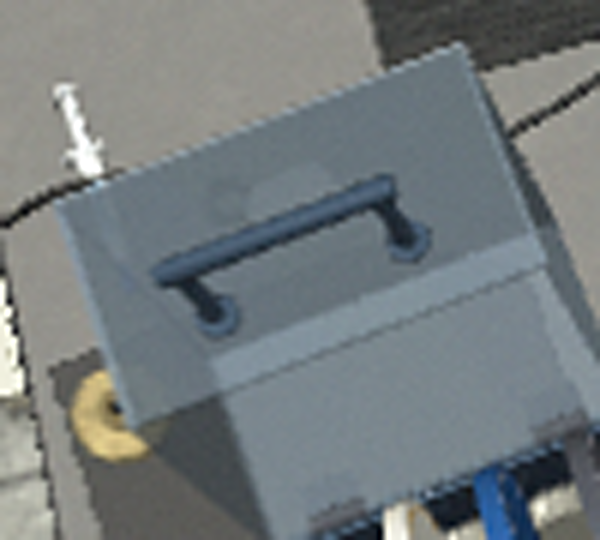

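```bash
python3 - <<'E'
from h import *
np.set_printoptions(precision=4,suppress=True)
t=arm.capture('top');s=arm.capture('scene')
z=lambda p:(p[0]/6+84.6,p[1]/6+74.6)
w=lambda p:(p[0]/3.3+49.65,p[1]/3.3+109.65)
A,e1=tri(t,z((160,272)),s,w((155,100)));B,e2=tri(t,z((390,185)),s,w((240,64)))
print(A,e1,B,e2,np.linalg.norm(A-B),(A+B)/2)
E
python3 rel.py .647 .22 .33 23
```

```text
[0.6291 0.2608 0.2863] 0.001822217040202162 [0.6643 0.1771 0.2857] 9.601612364282727e-05 0.09081295381316602 [0.6467 0.2189 0.286 ]
t 12.4667 pos [0.4628 0.2107 0.4049] head -67.09056080041637 tilt [ 0.0031 -0.0002 -1.    ] | delta tool [0.0755 0.1731 0.0631] twist -90.09056080041637 w 0.03842523171753058 F [ 0.4684 -1.2093 -0.6856] q [   8.7281    4.65    -42.7456   96.0876    3.3116   80.368  -101.5605]
```

```bash
python3 -m jog '[{"translation":[0,0.008,0.003],"twist":-5,"gripper":165},{"translation":[0,0.022,0.008],"twist":-12,"gripper":165},{"translation":[0,0.038,0.014],"twist":-19,"gripper":165},{"translation":[0,0.055,0.02],"twist":-26,"gripper":165},{"translation":[0,0.072,0.026],"twist":-33,"gripper":165},{"translation":[0,0.09,0.032],"twist":-40,"gripper":165},{"translation":[0,0.107,0.039],"twist":-47,"gripper":165},{"translation":[0.01,0.124,0.045],"twist":-54,"gripper":165},{"translation":[0.02,0.14,0.051],"twist":-61,"gripper":165},{"translation":[0.03,0.155,0.056],"twist":-68,"gripper":165},{"translation":[0.045,0.168,0.061],"twist":-75,"gripper":165},{"translation":[0.055,0.173,0.063],"twist":-82,"gripper":165}]' 10
python3 rel.py .6467 .2192 .345 23
python3 -m jog '[{"translation":[0,0,0],"twist":-7,"gripper":165},{"translation":[0,0,0],"twist":-9,"gripper":165},{"translation":[0,0,0],"twist":-9,"gripper":165}]' 10
python3 rel.py .6467 .2192 .345 23
```

```text
time_s: 13.47
tool_pos: [0.6489, 0.2196, 0.3455]
eef_rot: [[-0.002, -0.262, 0.965], [0.0, 0.965, 0.262], [-1.0, 0.001, -0.002]]
ft_force: [0.1, -0.2, -0.5]
width: 0.033
t 13.4667 pos [0.6489 0.2196 0.3455] head 15.197327129910448 tilt [-0.0022  0.0003 -1.    ] | delta tool [ 0.0006  0.0002 -0.0023] twist -7.802672870089566 w 0.03301096849485031 F [ 0.096  -0.1849 -0.4678] q [  9.3834  28.5128 -50.4788  78.9558  21.7051  82.6267 -25.1864]
time_s: 13.72
tool_pos: [0.6476, 0.2199, 0.3469]
eef_rot: [[-0.002, -0.407, 0.913], [0.001, 0.913, 0.407], [-1.0, 0.001, -0.002]]
ft_force: [-0.4, 0.2, 0.4]
width: 0.0334
t 13.7167 pos [0.6476 0.2199 0.3469] head 24.011369559828946 tilt [-0.0019  0.0005 -1.    ] | delta tool [ 0.0019 -0.0003 -0.0011] twist 1.0113695598289496 w 0.033371243619545056 F [-0.3848  0.1855  0.3676] q [ 10.4292  28.9227 -52.382   78.9606  22.6065  83.0479 -17.1119]
```

Descend over the bar to a TCP height of about 0.288.

```bash
python3 -m jog '[{"translation":[0.012,0,-0.001],"twist":1,"gripper":165},{"translation":[0.026,0,-0.001],"twist":1,"gripper":165},{"translation":[0.04,0,-0.001],"twist":1,"gripper":165},{"translation":[0.05,0,-0.001],"twist":1,"gripper":165},{"translation":[0.056,0,-0.001],"twist":1,"gripper":170},{"translation":[0.058,0,-0.001],"twist":1,"gripper":185},{"translation":[0.058,0,-0.001],"twist":1,"gripper":185},{"translation":[0.058,0,-0.001],"twist":1,"gripper":185}]' 5
python3 rel.py .6467 .2192 .288 23;python3 - <<'E'
from h import *
a=arm.capture('scene')['color']
cv2.imwrite('pics/h2.png',cv2.resize(a[60:230,30:200],None,fx=3.4,fy=3.4,interpolation=cv2.INTER_CUBIC))
E
```

```text
time_s: 14.38
tool_pos: [0.6465, 0.2197, 0.2904]
eef_rot: [[0.0, -0.389, 0.921], [0.0, 0.921, 0.389], [-1.0, 0.0, 0.0]]
ft_force: [-0.3, 0.8, 0.4]
width: 0.026
t 14.3833 pos [0.6465 0.2197 0.2904] head 22.899008967894027 tilt [ 0.0004  0.0003 -1.    ] | delta tool [ 0.0024 -0.0006 -0.    ] twist -0.1009910321059806 w 0.026031981855030518 F [-0.2734  0.8244  0.3907] q [ 10.4567  30.4497 -51.4886  83.8162  23.9939  77.2125 -19.5492]
```

View pics/h2.png

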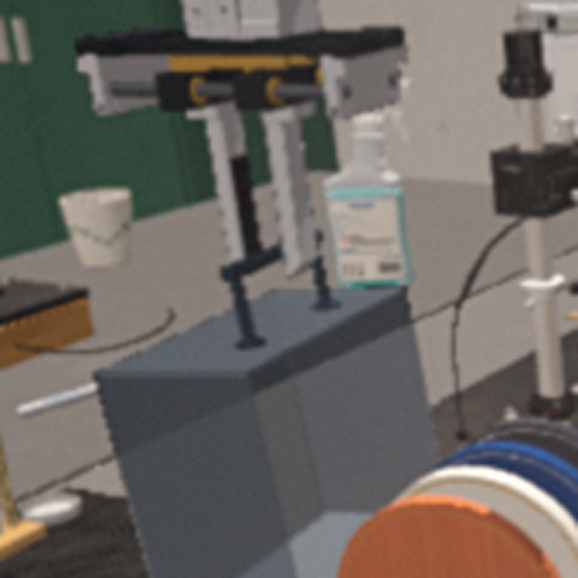

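```bash
python3 -c "
import numpy as np
for f in np.arange(1.79,.4,-.07): print(round(f,2),round(f-.14,2),'down %.4f z %.4f'%(.2098-.215*np.sin(f),-.215*np.cos(f)-.0467))"
```

```text
1.79 1.65 down -0.0001 z 0.0001
1.72 1.58 down -0.0028 z -0.0147
1.65 1.51 down -0.0045 z -0.0297
1.58 1.44 down -0.0052 z -0.0447
1.51 1.37 down -0.0048 z -0.0598
1.44 1.3 down -0.0034 z -0.0747
1.37 1.23 down -0.0009 z -0.0896
1.3 1.16 down 0.0026 z -0.1042
1.23 1.09 down 0.0072 z -0.1186
1.16 1.02 down 0.0127 z -0.1326
1.09 0.95 down 0.0192 z -0.1461
1.02 0.88 down 0.0266 z -0.1592
0.95 0.81 down 0.0349 z -0.1718
0.88 0.74 down 0.0441 z -0.1837
0.81 0.67 down 0.0541 z -0.1949
0.74 0.6 down 0.0648 z -0.2055
0.67 0.53 down 0.0763 z -0.2152
0.6 0.46 down 0.0884 z -0.2241
0.53 0.39 down 0.1011 z -0.2322
0.46 0.32 down 0.1144 z -0.2394
```

```bash
python3 -m jog '[{"translation":[-0.001,0,-0.006],"twist":0,"gripper":185},{"translation":[-0.003,0,-0.015],"twist":0,"gripper":185},{"translation":[-0.0045,0,-0.028],"twist":0,"gripper":185},{"translation":[-0.005,0,-0.042],"twist":0,"gripper":185},{"translation":[-0.005,0,-0.057],"twist":0,"gripper":185},{"translation":[-0.0035,0,-0.072],"twist":0,"gripper":185},{"translation":[-0.002,0,-0.086],"twist":0,"gripper":185},{"translation":[0.001,0,-0.1],"twist":0,"gripper":185},{"translation":[0.005,0,-0.114],"twist":0,"gripper":185},{"translation":[0.009,0,-0.128],"twist":0,"gripper":185},{"translation":[0.014,0,-0.14],"twist":0,"gripper":185},{"translation":[0.017,0,-0.146],"twist":0,"gripper":185}]' 5
python3 rel.py .6467 .2192 .288 23;python3 - <<'E'
from h import *
a=arm.capture('scene')['color']
cv2.imwrite('pics/h3.png',cv2.resize(a[80:280,50:230],None,fx=3,fy=3,interpolation=cv2.INTER_CUBIC))
E
```

```text
time_s: 15.43
tool_pos: [0.5103, 0.162, 0.2731]
eef_rot: [[0.001, -0.389, 0.921], [-0.001, 0.921, 0.389], [-1.0, -0.001, 0.0]]
ft_force: [1.2, 1.2, 0.3]
width: 0.0259
t 15.4333 pos [0.5103 0.162  0.2731] head 22.891230997098063 tilt [ 0.0007 -0.0013 -1.    ] | delta tool [-0.0149 -0.0004  0.1479] twist -0.10876900290193703 w 0.025850613773521554 F [1.2461 1.1988 0.2749] q [ 23.6271  16.1771 -56.8578 103.8775  14.6882  67.7883 -14.9314]
```

View pics/h3.png

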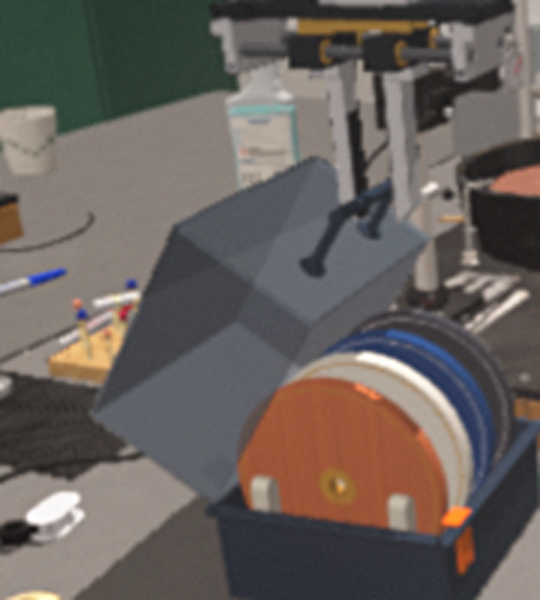

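```bash
python3 -m jog '[{"translation":[0.006,0,-0.01],"twist":0,"gripper":185},{"translation":[0.013,0,-0.021],"twist":0,"gripper":185},{"translation":[0.021,0,-0.032],"twist":0,"gripper":185},{"translation":[0.03,0,-0.042],"twist":0,"gripper":185},{"translation":[0.039,0,-0.052],"twist":0,"gripper":185},{"translation":[0.049,0,-0.061],"twist":0,"gripper":185},{"translation":[0.059,0,-0.069],"twist":0,"gripper":185},{"translation":[0.07,0,-0.077],"twist":0,"gripper":185},{"translation":[0.08,0,-0.084],"twist":0,"gripper":185},{"translation":[0.084,0,-0.087],"twist":0,"gripper":185},{"translation":[0.084,0,-0.087],"twist":0,"gripper":185}]' 5
python3 rel.py .6467 .2192 .288 23;python3 - <<'E'
from h import *
a=arm.capture('scene')['color']
cv2.imwrite('pics/h4.png',cv2.resize(a[100:300,70:250],None,fx=3,fy=3,interpolation=cv2.INTER_CUBIC))
E
```

```text
time_s: 16.4
tool_pos: [0.4311, 0.1286, 0.1885]
eef_rot: [[-0.001, -0.389, 0.921], [-0.0, 0.921, 0.389], [-1.0, -0.0, -0.001]]
ft_force: [-0.0, -0.1, 0.6]
width: 0.0258
t 16.4 pos [0.4311 0.1286 0.1885] head 22.90728641146125 tilt [-0.001  -0.0005 -1.    ] | delta tool [-0.0998 -0.0005  0.2338] twist -0.0927135885387429 w 0.025822467502669807 F [-0.0284 -0.1451  0.5651] q [ 28.2263  12.0001 -57.8759 119.2101  12.4002  55.043  -13.3608]
```

View pics/h4.png

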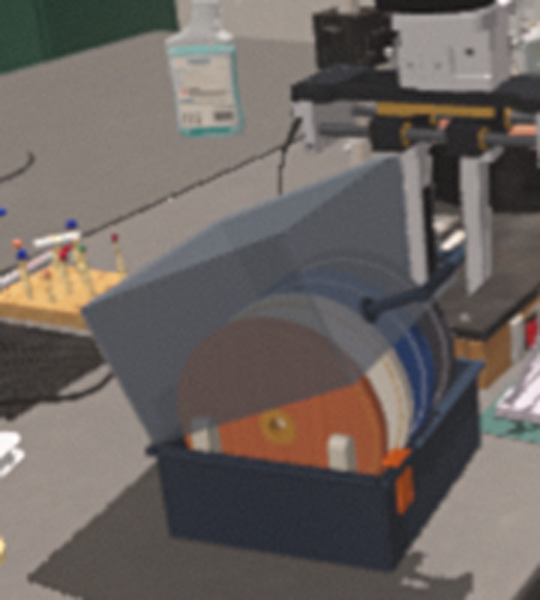

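```bash
python3 -m jog '[{"translation":[-0.01,0,0],"twist":0,"gripper":180},{"translation":[-0.025,0,0],"twist":0,"gripper":180},{"translation":[-0.045,0,0],"twist":0,"gripper":180},{"translation":[-0.07,0,0],"twist":0,"gripper":180},{"translation":[-0.1,0,0],"twist":0,"gripper":180},{"translation":[-0.13,0,0],"twist":0,"gripper":180},{"translation":[-0.15,0,0],"twist":0,"gripper":180},{"translation":[-0.16,0,0],"twist":0,"gripper":180},{"translation":[-0.16,0,0],"twist":0,"gripper":180},{"translation":[-0.16,0,0],"twist":0,"gripper":180},{"translation":[-0.16,0,0],"twist":0,"gripper":180},{"translation":[-0.16,0,0],"twist":0,"gripper":180}]' 5
python3 - <<'E'
from h import *
a=arm.capture('scene')['color']
cv2.imwrite('pics/h5.png',cv2.resize(a[100:300,70:250],None,fx=3,fy=3,interpolation=cv2.INTER_CUBIC))
E
```

```text
time_s: 17.45
tool_pos: [0.4313, 0.1288, 0.3479]
eef_rot: [[-0.002, -0.389, 0.921], [0.0, 0.921, 0.389], [-1.0, 0.001, -0.002]]
ft_force: [0.0, 0.5, -0.7]
width: 0.0274
```

View pics/h5.png

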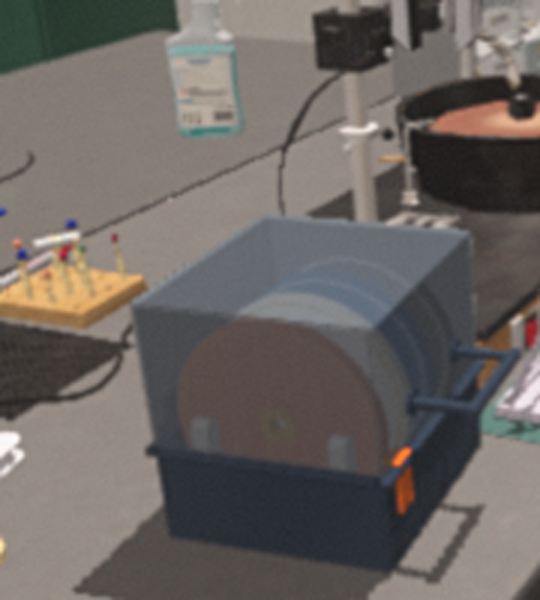

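```bash
python3 -m jog '[{"translation":[0,0,0],"twist":0,"gripper":180},{"translation":[0,0,0],"twist":0,"gripper":180},{"translation":[0,0,0],"twist":0,"gripper":180},{"translation":[0,0,0],"twist":0,"gripper":180},{"translation":[0,0,0],"twist":0,"gripper":180},{"translation":[0,0,0],"twist":0,"gripper":180},{"translation":[0,0,0],"twist":0,"gripper":180},{"translation":[0,0,0],"twist":0,"gripper":180},{"translation":[0,0,0],"twist":0,"gripper":180},{"translation":[0,0,0],"twist":0,"gripper":180},{"translation":[0,0,0],"twist":0,"gripper":180},{"translation":[0,0,0],"twist":0,"gripper":180}]' 5
python3 - <<'E'
from h import *
np.set_printoptions(precision=4,suppress=True)
c=arm.capture('scene');a=c['color']
b=cv2.imread('pics/h5.png')
n=cv2.resize(a[100:300,70:250],None,fx=3,fy=3,interpolation=cv2.INTER_CUBIC);cv2.imwrite('pics/h6.png',n)
print('diff',np.mean(np.abs(n.astype(int)-b)[200:500]))
an=np.radians(23);xb=np.array([np.cos(an),np.sin(an),0]);yb=np.array([-np.sin(an),np.cos(an),0]);B=np.array([.5262,.1685,0])
H=B+.084*xb+[0,0,.075]
for th in (0,.03,.1):
    f=th+.14
    P=[H-.215*np.cos(f)*xb+[0,0,.215*np.sin(f)]+s*yb for s in(-.048,.048)]
    print(th,(proj(c,P)-[70,100]+.35)*3)
t=arm.capture('top')['color'];cv2.imwrite('pics/h6t.png',cv2.resize(t[80:270,90:310],None,fx=3.2,fy=3.2,interpolation=cv2.INTER_CUBIC))
E
```

```text
time_s: 18.5
tool_pos: [0.4317, 0.1289, 0.349]
eef_rot: [[0.0, -0.389, 0.921], [0.0, 0.921, 0.389], [-1.0, 0.0, 0.0]]
ft_force: [0.5, -0.0, 0.5]
width: 0.0276
diff 1.0663539094650205
0 [[514.8048 352.7437]
 [468.976  415.6714]]
0.03 [[513.1422 344.4999]
 [467.0125 406.7309]]
0.1 [[508.2433 325.1852]
 [461.3119 385.7464]]
```

View pics/h6.png

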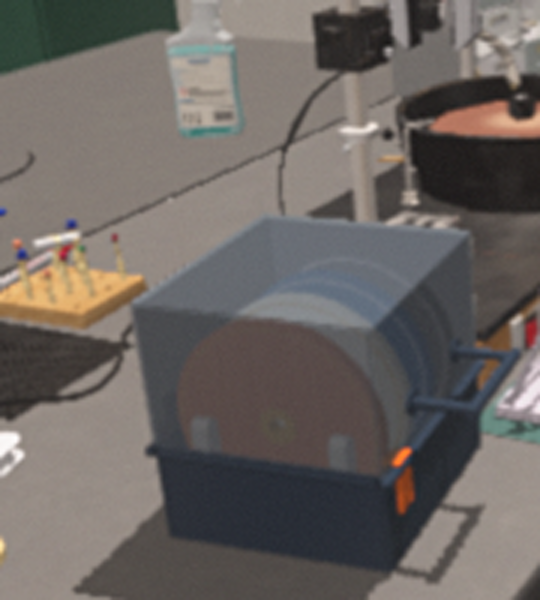

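View pics/h6t.png

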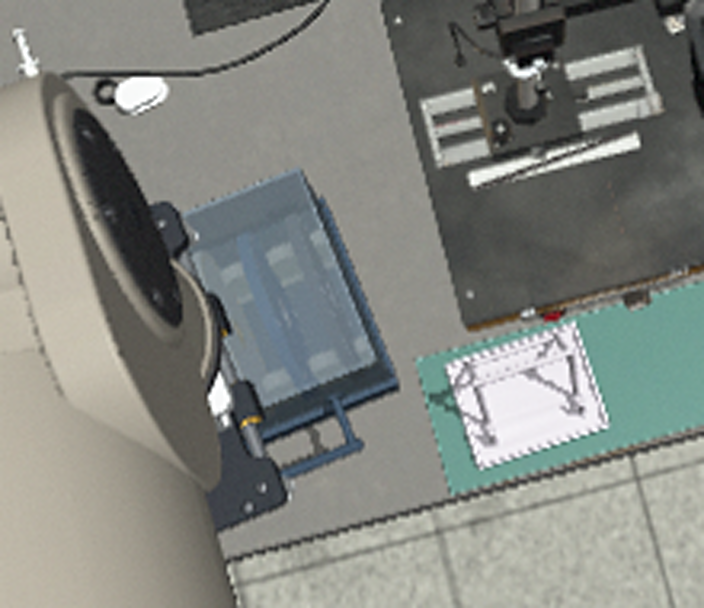

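```bash
python3 -c "
from workcell import arm
print(arm.finish_job()); s=arm.state(); print(s['time_s'],s['ft_force'])"
```

```text
the job is handed in; nothing more can be done
None
the job is handed in; nothing more can be done
```

The copper lap is in the vacant place of the lap box, and the dust cover is shut. I handed the job in at about 18.5 s of the 59 s, and no verdict came back.

- **Lap:** I lifted it out of the stand along its lean. It turned upright in the jaws once clear, and I lowered it between the comb teeth until it touched bottom. Held there, its centre was about 91 mm up against the 90 mm target. There was about 10 N of side force on first contact, so I shifted the lap about 1.5 mm sideways before letting go. It did not move when released.
- **Cover:** I drew it over by the pull bar at about 1 rad/s to roughly 0.45 rad, lifted the gripper clear, and it sank shut by itself.

**Last checks:**
- The cover did not move over 1 s, and its bar matched the position computed for fully shut. I judge it within about 0.01 rad, although the camera calibration alone allows a little more error than that.
- The copper lap was upright in its slot, and the wrist force was about zero with the gripper well above everything.
- The other laps looked unmoved in the pictures; I did not measure them.
- The brush and tweezers stayed well outside the path of every move, but I did not check them in the final pictures.

**Disagreements:** Box position estimates from the two cameras differed by 2–4 mm. The circle fit to the copper lap was poor when the fingers or box hid part of it. I used the hub position instead.

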